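# Load the mould warmer

## Task

Get the mould warmer ready for the next pour: nest all the loose aluminium moulds upright in their two wells, the large ones in one stack in the wide well and the small ones in one stack in the narrow well, each seated fully on its shoulder, and plug the control block fully home in its socket. Only when all that is in place, flip the toggle switch right over to on, away from the robot. Leave the other things on the table where they are.

Things in the scene. Friction and masses are not known exactly. Their poses are not given: they have to be found in the camera images.
- warmer: mould warmer: low steel cabinet fixed to the table, 170 mm in x, 360 mm in y, flat deck 62 mm above the table. Origin: centre of its underside; x away from the robot, y along its length. Along the deck's middle line (x=0): wide well at y=+118 mm, narrow well at +22, socket at -66, toggle switch at -138
- wide_well (a point): centre of the wide round well's mouth, at deck height; the hole is 53 mm across and deep enough for a large mould: it nests there up to its shoulder, so that a seated first large mould has its origin 25 mm below this point and its 20 mm collar stands above the deck
- narrow_well (a point): centre of the narrow round well's mouth, at deck height; the hole is 41 mm across; a seated first small mould has its origin 22 mm below this point
- socket (a point): centre of the rectangular socket's mouth, at deck height; opening 29 mm along the warmer's x, 41 mm along its y; its axes are the warmer's
- toggle_tip (a point): end of the toggle switch's bat lever, which is 40 mm long and 10 mm thick at the end; its pivot is 72 mm above the table on the warmer's middle line, and it swings in the warmer's x-z plane
- toggle (a joint): angle of the toggle switch: 0 = off, leaning 26 degrees towards the robot side (the warmer's -x); 0.9 = on, leaning as far to the other side (+x). Held by friction only (about 1.3 N at its tip); stays where it is left
- control_block: plug-in control block: grey body 40 mm in x, 54 mm in y, z=16 to 42 mm, display on top; grip its two ribbed 54 mm sides, 40 mm apart. Below it the black plug it stands on: 26 mm in x, 38 mm in y, z=0 to 16 mm, the lowest 5 mm 3 mm narrower. Origin: centre of the plug's underside, z up. Fits the socket either way round; home, body on the deck, origin 16 mm below the socket point. 110 g
- big_mould_0: large aluminium dariole mould, round, hollow, open on top, 45 mm tall. Origin: centre of underside, z up. Tapers from a heavy 40 mm foot to 49 mm at z=25 mm; there a shoulder steps out to an upright collar, 60 mm across outside, 53 inside, z=25 to 45 mm (grip across it). Nested in another, its shoulder sits on that rim and it stands 20 mm higher. About 90 g. May be absent
- big_mould_1: large aluminium dariole mould, round, hollow, open on top, 45 mm tall. Origin: centre of underside, z up. Tapers from a heavy 40 mm foot to 49 mm at z=25 mm; there a shoulder steps out to an upright collar, 60 mm across outside, 53 inside, z=25 to 45 mm (grip across it). Nested in another, its shoulder sits on that rim and it stands 20 mm higher. About 90 g. May be absent
- big_mould_2: large aluminium dariole mould, round, hollow, open on top, 45 mm tall. Origin: centre of underside, z up. Tapers from a heavy 40 mm foot to 49 mm at z=25 mm; there a shoulder steps out to an upright collar, 60 mm across outside, 53 inside, z=25 to 45 mm (grip across it). Nested in another, its shoulder sits on that rim and it stands 20 mm higher. About 90 g. May be absent
- big_mould_3: large aluminium dariole mould, round, hollow, open on top, 45 mm tall. Origin: centre of underside, z up. Tapers from a heavy 40 mm foot to 49 mm at z=25 mm; there a shoulder steps out to an upright collar, 60 mm across outside, 53 inside, z=25 to 45 mm (grip across it). Nested in another, its shoulder sits on that rim and it stands 20 mm higher. About 90 g. May be absent
- small_mould_0: small aluminium dariole mould, same shape: 42 mm tall, heavy foot 30 mm across, 37 mm at z=22; shoulder there; collar 48 mm across outside and 41 mm inside from z=22 to z=42. Nests in another small one 20 mm higher. Origin: centre of its underside, z up. About 60 g. May be absent
- small_mould_1: small aluminium dariole mould, same shape: 42 mm tall, heavy foot 30 mm across, 37 mm at z=22; shoulder there; collar 48 mm across outside and 41 mm inside from z=22 to z=42. Nests in another small one 20 mm higher. Origin: centre of its underside, z up. About 60 g. May be absent
- small_mould_2: small aluminium dariole mould, same shape: 42 mm tall, heavy foot 30 mm across, 37 mm at z=22; shoulder there; collar 48 mm across outside and 41 mm inside from z=22 to z=42. Nests in another small one 20 mm higher. Origin: centre of its underside, z up. About 60 g. May be absent
- steel_cup_0: steel prep cup of cocoa nibs, 70 mm across, 36 mm tall, a bystander; origin: centre of its underside
- steel_cup_2: another steel prep cup of cocoa nibs, 70 mm across, 36 mm tall, a bystander; origin: centre of its underside
- kitchen_timer: round white and red kitchen timer, 66 mm across, 50 mm tall, a bystander; origin: centre of its underside
- jar_nibs: tall jar of nibs with white lid, 80 mm across, 163 mm tall, a bystander behind the warmer; origin: centre of its underside

How it is judged:
By the outcome, as a careful person would: the job done as asked, in the order asked, and still so for the second after the job is handed in, with the robot touching nothing.
Of big_mould_0, big_mould_1, big_mould_2, big_mould_3 only 3 to 4 are there at a start; the rules pass over those that are not, and their reading is None.
Of small_mould_0, small_mould_1, small_mould_2 only 2 to 3 are there at a start; the rules pass over those that are not, and their reading is None.
At some moment in a run one of big_mould_0, big_mould_1, big_mould_2, big_mould_3, small_mould_0, small_mould_1, small_mould_2 may be knocked a few centimetres aside while the robot is not near it.
It also fails if it takes over 210 s, if anything falls off the work surface, if the arm or the gripper's body presses on something with over 40 N, if the wrist force passes 120 N, or if a joint passes its speed limit or range.

## Robot

A 6-joint arm with a two-finger parallel gripper is mounted at the origin on a cart in front of the work surface, level with it; the furniture and walls round the work are solid. World frame = base frame: x ahead of the robot, y to its left, z up, the work surface at z = 0. Lengths are in mm, angles in rad, forces in N, time in s.
With the tool pointing down it reaches from about 275 to 825 mm from the base axis. Payload 4.9 kg.
Tool frame: the origin (TCP) lies midway between the tips of the shut fingers; the grasp point (between the pads) lies 19 mm behind it (env.tcp_to_grasp is the distance from the TCP to the grasp point, in mm); z points along the fingers, y is the line along which they close (so a half turn about z gives the same grasp; the last joint's range is limited). The gripper opens to 85 mm and grips with 20 to 120 N. Pads are 22 mm wide; open, the fingers measure 114 mm over their backs; the gripper's body (76 mm by 85 mm) begins 54 mm behind the grasp point. The pads swing forward as they close: fully open they stand 13 mm farther back than shut.
Start: joints at [-1.318, 0.326, -0.193, 1.052, 0, 1.437], TCP at [207.488, -509.379, 231.281] pointing down, gripper open.
Joint ranges: [-2.65, 2.65], [-0.97, 1.79], [-1.3, 1.35], [-1.93, 2.1], [-1.47, 1.37], [-3.14, 3.14]. Speed limits (rad/s): [2.57, 2.57, 3.14, 3.14, 3.14, 3.14].

## Interface

Orientations are given as [roll, pitch, yaw] about the fixed x, y, z axes, in that order (R = Rz(yaw) Ry(pitch) Rx(roll)).
In Python, from bench import env, camrig, workorder, probe_bus gives the robot as it stands (env), with the cameras (camrig), the job (workorder) and the readings (probe_bus).
- The arm moves only by the shell command python3 shift.py 'ROWS' [FORCE]. ROWS is a JSON list of rows, 1 to 10 of them, each of 5 numbers: dx, dy, dz in mm, then a turn about the tool's z in rad, then the opening from 0.0 (shut) to 1.0 (fully open); each row is the pose to reach, as a shift and turn from the pose commanded when the command began, along the tool's axes at that moment; what a row does not reach only later rows make up. A row lasts 1/12 s, in which the tool goes at most 41.7 mm and 0.125 rad, less where a joint would pass 70% of its speed; a pose out of reach is approached as far as the arm can. The fingers move at their own pace and stop on an object; FORCE is the grip in N (left out, the last holds). Time passes only in rows, so rows that do not move let the fingers close. It prints the time, the measured TCP pose, the force, the opening and the grip force at its end.
- probe_bus.state(): the state, without advancing time (a new reading comes with each control period).
- camrig.capture(name): name is "side" or "top" or "wrist"; returns a dict with "img" (420x560x3 uint8, red, green, blue), "fov_y" (degrees; the focal length in pixels is half the picture's height over the tangent of half this angle, whatever the lens; pixels are square), "cx", "cy" (the principal point, pixels), "k1" (the pictures are not rectified: a ray, as slopes to the right and down, at radius r is drawn at 1 + k1 r^2 times it, then the intrinsics apply), "eye" and "attitude" of the camera in the world. Camera axes: x right, y down, z forward; pixel columns grow to the right and rows downward; lengths in mm; the calibration is good to about 2 mm. A picture is of the moment at which its call begins. There is no depth.
- workorder.job_done(): hands the job in; it is judged then, once.
The state is a dict: "clock": time; "joints": joint angles; "joint_vel": joint speeds; "joint_torque": joint torques, N m; "tcp_pos": TCP position; "ee_rot": TCP orientation; "force": force on the tool from outside, world axes, zero at the start; "torque": the same for the moment, N m; "gripper_width": opening from 0.0 (shut) to 1.0 (fully open); "grip_force": force on a finger pad.
Only numpy, scipy, OpenCV 4.12 (cv2) and the standard library are available. Lean on these libraries where they do the work, as an engineer would, in place of code of your own. Each camera call takes 0.05 s, during which the arm holds its last target. There are 200 camera calls.

## Working session

There is one attempt and no reset: what is moved stays moved. The work goes in short steps, Python scripts to look and compute and a shell command to move; the robot and the scene stay as the last step left them, time stands still between calls to the robot, and variables do not carry over. Pictures are saved under pics/ and viewed, at most 14 in all, crops included, and the job is handed in when it is done.

```bash
ls; mkdir -p pics; cat > h.py <<'E'
import numpy as np, cv2
from scipy.spatial.transform import Rotation as R
from bench import env, camrig, workorder, probe_bus
def cap(name,fn=None):
    c=camrig.capture(name)
    if fn: cv2.imwrite('pics/'+fn,c['img'][:,:,::-1])
    return c
def rot(c):
    a=np.array(c['attitude'],float)
    return a if a.shape==(3,3) else R.from_euler('xyz',a).as_matrix()
def ray(c,u,v):
    h=c['img'].shape[0]; f=h/2/np.tan(np.radians(c['fov_y'])/2)
    d=np.array([(u-c['cx'])/f,(v-c['cy'])/f]); s=d.copy()
    for _ in range(30): s=d/(1+c['k1']*(s@s))
    return rot(c)@np.array([s[0],s[1],1])
def at(c,u,v,z):
    d=ray(c,u,v); e=np.array(c['eye'],float); return e+d*(z-e[2])/d[2]
def proj(c,P):
    h=c['img'].shape[0]; f=h/2/np.tan(np.radians(c['fov_y'])/2)
    P=np.atleast_2d(P); q=(P-np.array(c['eye']))@rot(c); s=q[:,:2]/q[:,2:]
    s=s*(1+c['k1']*(s**2).sum(1,keepdims=True)); return s*f+[c['cx'],c['cy']]
E
python3 - <<'E'
from h import *
for n in('top','side','wrist'):
    c=cap(n,n+'0.png'); print(n,{k:v for k,v in c.items() if k!='img'})
print(probe_bus.state())
E
```

```text
bench.py
pics
shift.py
top {'fov_y': 54.09431660612143, 'cx': 286.25838211111824, 'cy': 217.64931059870628, 'k1': -0.07439290341848918, 'eye': array([ 345.89895882,  -36.55066133, 1319.62574585]), 'attitude': array([-2.99655300e+00,  1.05969514e-03, -1.56562134e+00])}
side {'fov_y': 55.516122525231594, 'cx': 276.06211617099507, 'cy': 214.88409332281884, 'k1': -0.07998062416498584, 'eye': array([  398.41551368, -1000.93296232,   700.6941379 ]), 'attitude': array([-2.12738916,  0.00939456, -0.1157734 ])}
wrist {'fov_y': 66.42800273765643, 'cx': 280.24086414031405, 'cy': 208.96757452556204, 'k1': 0.012730106859323072, 'eye': array([ 279.7989378 , -479.43288184,  373.83879393]), 'attitude': array([ 2.83227068e+00,  1.90602355e-03, -1.18558151e+00])}
{'clock': 0.15, 'joints': array([-1.31820766e+00,  3.26793026e-01, -1.93336168e-01,  1.05199836e+00,
        3.43140819e-05,  1.43661563e+00]), 'joint_vel': array([ 1.01591065e-04, -2.12431214e-03,  1.87168729e-03, -2.84156304e-05,
       -5.60016836e-04, -1.91031012e-03]), 'joint_torque': array([ 9.83683021e-04, -4.43704212e+01,  2.62665135e+01,  1.04556105e-02,
       -2.25864624e-04, -1.13925279e-05]), 'tcp_pos': array([ 207.3805119 , -508.93911812,  230.6779924 ]), 'ee_rot': array([-3.14027799e+00, -2.12094416e-04,  3.86769200e-01]), 'force': array([ 0.07391657, -0.21560273, -0.24591501]), 'torque': array([0.03220604, 0.02254654, 0.0275602 ]), 'grip_force': 0.0, 'gripper_width': 1.0017752781895777}
```

View pics/top0.png

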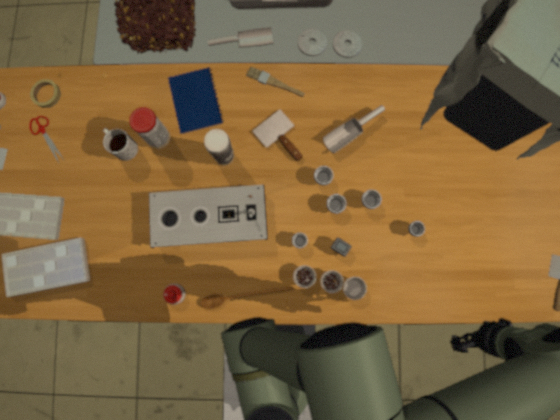

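View pics/side0.png

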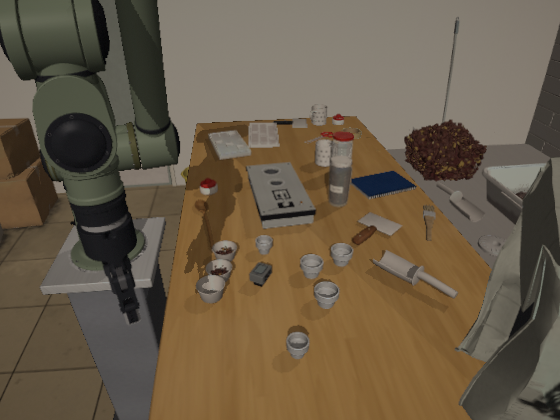

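```bash
python3 - <<'E'
from h import *
i=cv2.imread('pics/top0.png')[160:310,140:440]
j=cv2.resize(i[:, 130:],None,fx=4.2,fy=4,interpolation=cv2.INTER_CUBIC)
cv2.imwrite('pics/c0.png',j)
s=cv2.imread('pics/side0.png')[150:365,190:370]
cv2.imwrite('pics/c1.png',cv2.resize(s,None,fx=2.7,fy=2.7,interpolation=cv2.INTER_CUBIC))
E
```

```text
(no output)
```

View pics/c0.png

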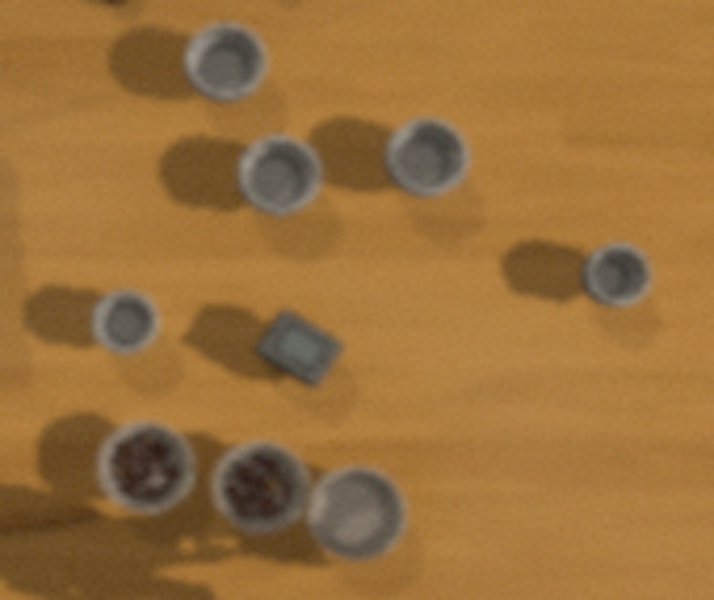

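View pics/c1.png

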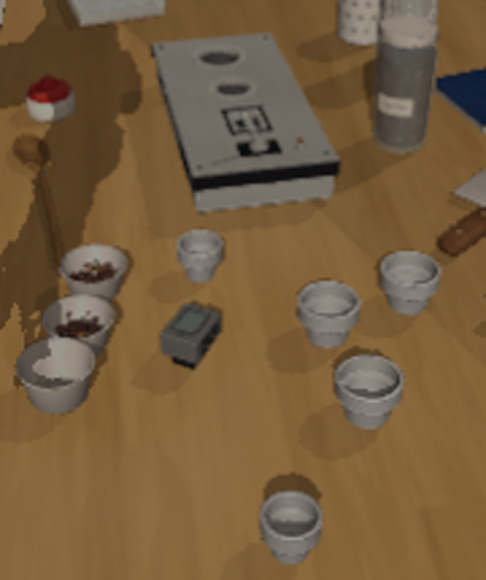

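```bash
python3 - <<'E'
from h import *
c=cap('top')
for n,u,v,z in [('A',323.8,175.5,45),('B',336.4,203.75,45),('C',371.7,199.25,45),('D',416.7,228.75,42),('E',299.8,240.25,42),('blk',341.4,247,42)]+[('wide',170,218,62),('nar',200,216,62),('sock',228,214,62),('c1',150,193,62),('c2',264,186,62),('c3',267,240,62),('c4',152,246,62),('cup',304.5,277,36),('cup2',331.5,281.5,36),('bowl',355,288.5,36)]:
    print(n,at(c,u,v,z).round(1))
i=c['img'][175:260,140:280]
cv2.imwrite('pics/w0.png',cv2.resize(i,None,fx=5.6,fy=5.6,interpolation=cv2.INTER_CUBIC)[:,:,::-1])
# wrist cam in tool frame
w=cap('wrist');s=probe_bus.state();T=R.from_euler('xyz',s['ee_rot']).as_matrix()
print(T.T@(np.array(w['eye'])-s['tcp_pos']), (T.T@rot(w)).round(3))
E
```

```text
A [ 668.3 -153.1   45. ]
B [ 577.1 -192.    45. ]
C [ 592.2 -304.1   45. ]
D [ 499.2 -445.3   42. ]
E [461.6 -76.8  42. ]
blk [ 441.1 -206.3   42. ]
wide [526.7 327.2  62. ]
nar [533.4 233.4  62. ]
sock [540.1 146.3  62. ]
c1 [605.8 394.8  62. ]
c2 [629.3  35.9  62. ]
c3 [460.   24.4  62. ]
c4 [439.1 379.6  62. ]
cup [348.1 -91.6  36. ]
cup2 [ 334.6 -175.1   36. ]
bowl [ 313.3 -247.7   36. ]
[  78.22001548   -0.19868255 -143.13053967] [[-0.002 -0.952 -0.305]
 [ 1.    -0.001 -0.001]
 [ 0.001 -0.305  0.952]]
```

View pics/w0.png

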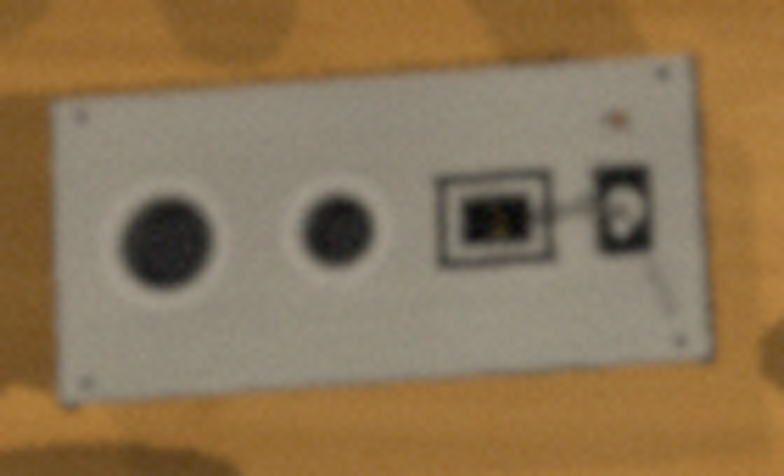

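```bash
cat >> h.py <<'E'
DIM={'big':(30,25,45),'small':(24,22,42)}
def mask(c,thr=70):
    hsv=cv2.cvtColor(c['img'],cv2.COLOR_RGB2HSV); return (hsv[:,:,1]<thr).astype(np.uint8)
def circ(p,r,z): 
    t=np.linspace(0,2*np.pi,60); return np.c_[p[0]+r*np.cos(t),p[1]+r*np.sin(t),0*t+z]
def blob(c,px,thr,rad=60):
    n,l,st,ce=cv2.connectedComponentsWithStats(mask(c,thr))
    ks=[k for k in range(1,n) if st[k,4]>60 and np.hypot(*(ce[k]-px))<rad]
    if not ks: return None
    k=min(ks,key=lambda k:np.hypot(*(ce[k]-px))); m=(l==k).astype(np.uint8)
    h=cv2.convexHull(max(cv2.findContours(m,0,1)[0],key=cv2.contourArea))
    return h
def cen(h):
    m=cv2.moments(h.astype(np.float32)); return np.array([m['m10'],m['m01']])/m['m00']
def mould(c,kind,g,thr=70,z0=0,rad=60):
    """centre xy, silhouette area ratio"""
    r,a,b=DIM[kind]; p=np.array(g[:2],float)
    f=lambda p:cv2.convexHull(proj(c,np.r_[circ(p,r,z0+a),circ(p,r,z0+b),circ(p,r*.66,z0)]).astype(np.float32))
    h=blob(c,cen(f(p)),thr,rad)
    if h is None: return None
    for _ in range(8):
        u,v=cen(f(p)); a2,b2=cen(h); p=p+(at(c,a2,b2,z0+b)-at(c,u,v,z0+b))[:2]
    return p.round(1),round(cv2.contourArea(h)/cv2.contourArea(f(p)),2)
def go(x,y,z,yaw):
    s=probe_bus.state(); T=R.from_euler('xyz',s['ee_rot']).as_matrix()
    d=T.T@(np.array([x,y,z])-s['tcp_pos']); t=-(yaw-s['ee_rot'][2]); t=(t+np.pi)%(2*np.pi)-np.pi
    print('shift',d.round(1),'turn',round(t,3),'rows>=',np.ceil(max(np.linalg.norm(d)/41.7,abs(t)/.125)))
E
python3 - <<'E'
from h import *
c=cap('top')
for thr in (60,80,100):
  for k,g in [('big',(668,-153)),('big',(577,-192)),('big',(592,-304)),('small',(499,-445)),('small',(461,-77))]: print(thr,k,mould(c,k,g,thr))
  h=blob(c,proj(c,[441,-206,42])[0],thr); print(cv2.minAreaRect(h))
b=cv2.boxPoints(cv2.minAreaRect(h)); print([at(c,*q,42)[:2].round(1) for q in b])
w=[at(c,u,v,62)[:2] for u,v in [(169.6,218.2),(200.4,216.1),(228.6,214.3)]]; print(w)
d=w[0]-w[2]; print(np.linalg.norm(d),np.arctan2(-d[0],d[1]))
go(441,-206,200,1.646)
E
```

```text
60 big (array([ 672.2, -150.8]), 0.76)
60 big (array([ 580.4, -191.6]), 0.84)
60 big (array([ 594.9, -303.8]), 0.76)
60 small (array([ 501.3, -446.1]), 0.7)
60 small (array([463.4, -74.6]), 0.7)
((340.471923828125, 246.54495239257812), (15.369970321655273, 11.235978126525879), 32.0053825378418)
80 big (array([ 672.2, -151.2]), 0.87)
80 big (array([ 580.8, -191.7]), 0.89)
80 big (array([ 595.5, -304.2]), 0.86)
80 small (array([ 502.2, -446.7]), 0.79)
80 small (array([463.4, -74.8]), 0.84)
((340.5384521484375, 246.6923065185547), (16.086305618286133, 12.203404426574707), 33.6900634765625)
100 big (array([ 672.2, -152.3]), 0.94)
100 big (array([ 580.5, -192. ]), 0.99)
100 big (array([ 595.2, -304.8]), 0.92)
100 small (array([ 501.8, -447.9]), 0.88)
100 small (array([463.3, -75.6]), 0.93)
((340.64703369140625, 246.58824157714844), (16.806859970092773, 12.690895080566406), 30.963754653930664)
[array([ 438.7, -171.3]), array([ 472.8, -192. ]), array([ 445.9, -236.7]), array([ 412.1, -215.8])]
[array([526.03395639, 328.43604962]), array([533.10573158, 232.13683532]), array([539.17696813, 144.45424421])]
184.45065324192518 0.0713153287395963
shift [ 330.7 -192.7   31.2] turn -1.259 rows>= 11.0
```

```bash
python3 shift.py '[[330,-194,0,-0.64,1],[330,-194,0,-0.64,1],[330,-194,0,-0.64,1],[330,-194,0,-0.64,1],[330,-194,0,-0.64,1],[330,-194,0,-0.64,1],[330,-194,0,-0.64,1],[330,-194,0,-0.64,1],[330,-194,0,-0.64,1],[330,-194,60,-0.64,1]]'; python3 shift.py '[[0,0,40,0,1],[0,0,40,0,1],[0,0,40,0,1]]'
python3 - <<'E'
from h import *
s=probe_bus.state();print(s['tcp_pos'],s['ee_rot'])
c=cap('wrist','wb.png'); g=proj(c,[442,-204,42])[0]; print(g)
for thr in (60,80,100):
  h=blob(c,g,thr); r=cv2.minAreaRect(h); print(r)
b=cv2.boxPoints(r); q=np.array([at(c,*p,42)[:2] for p in b]);print(q,q.mean(0))
E
```

```text
clock: 1.13
tcp_pos: [446.0, -205.2, 196.0]
ee_rot: [3.128, -0.002, 1.034]
force: [1.0, -1.8, -0.7]
gripper_width: 0.998
grip_force: 0.0
clock: 1.38
tcp_pos: [436.9, -205.9, 148.9]
ee_rot: [-3.136, -0.0, 1.027]
force: [0.0, 0.1, -0.1]
gripper_width: 0.997
grip_force: 0.0
[ 436.85728358 -205.89268641  148.87983022] [-3.13641441e+00 -1.77921374e-04  1.02726383e+00]
[285.4061246  202.04108619]
((286.5, 198.5), (65.0, 47.0), 90.0)
((286.1430358886719, 198.35122680664062), (49.008872985839844, 65.72464752197266), 1.5911403894424438)
((286.5, 198.5), (67.0, 49.0), 90.0)
[[ 441.86693107 -168.53100544]
 [ 474.7267497  -188.42036436]
 [ 446.88625648 -237.50995328]
 [ 411.74964638 -216.30415287]] [ 443.80739591 -202.69136899]
```

View pics/wb.png

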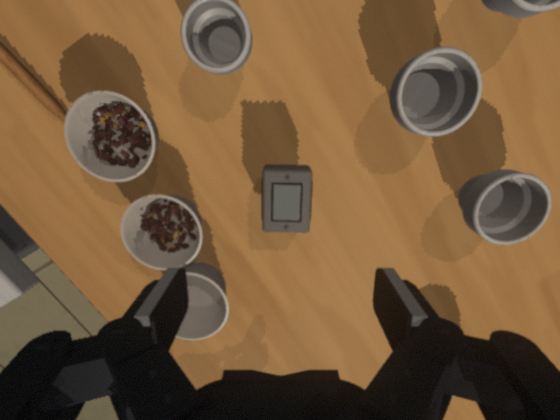

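```bash
python3 - <<'E'
from h import *
c=cap('wrist')
p=at(c,286.8,202.7,42); print(p)
h=blob(c,np.array([286.,200.]),100)
for yb in (-.54,): 
  q=np.array([441.,-205.])
  bx=lambda q:proj(c,np.array([[*(q+R.from_euler('z',yb).as_matrix()[:2,:2]@[sx*20,sy*27]),z] for sx in(-1,1) for sy in (-1,1) for z in (16,42)])).astype(np.float32)
  for _ in range(8):
    H=cv2.convexHull(bx(q)); q=q+(at(c,*cen(h),42)-at(c,*cen(H),42))[:2]
  print(q,cv2.contourArea(h)/cv2.contourArea(H))
# long edge orientation: left/right edges of the top
pts=h[:,0]; print(cv2.minAreaRect(pts[(pts[:,1]>175)]))
a=at(c,286.8,176,42);b=at(c,286.8,230,42); print('long dir yaw',np.arctan2(-(a-b)[0],(a-b)[1]), )
go(q[0],q[1],150,1.03)
E
```

```text
[ 444.22897471 -207.2166432    42.        ]
[ 442.56751138 -204.34686198] 0.9263648573497423
((283.5, 208.0), (49.0, 44.0), -0.0)
long dir yaw -0.5397134129961817
shift [5.  0.9 1.7] turn -0.004 rows>= 1.0
```

```bash
python3 shift.py '[[4.3,2,40,0,1],[4.3,2,80,0,1],[4.3,2,110,0,1],[4.3,2,128,0,1],[4.3,2,133.7,0,1],[4.3,2,133.7,0,1],[4.3,2,133.7,0,1]]'; python3 shift.py '[[0,0,0,0,0.2],[0,0,0,0,0.2],[0,0,0,0,0.2],[0,0,0,0,0.2],[0,0,0,0,0.2],[0,0,0,0,0.2],[0,0,0,0,0.2],[0,0,0,0,0.2]]' 40
```

```text
clock: 2.07
tcp_pos: [443.8, -206.0, 18.1]
ee_rot: [3.139, 0.0, 1.026]
force: [0.3, -0.8, 0.2]
gripper_width: 1.0
grip_force: 0.0
clock: 2.73
tcp_pos: [443.1, -205.0, 17.3]
ee_rot: [3.14, 0.0, 1.027]
force: [-0.6, -0.5, 6.0]
gripper_width: 0.464
grip_force: 40.5
```

```bash
python3 shift.py '[[0,0,-30,0,0.2],[0,0,-70,0,0.2],[0,0,-110,0,0.2],[0,0,-150,0,0.2],[0,0,-182,0,0.2],[0,0,-182,0,0.2]]'; python3 - <<'E'
from h import *
go(538,100,200,1.642)
E
```

```text
clock: 3.23
tcp_pos: [445.8, -206.6, 205.2]
ee_rot: [3.13, 0.0, 1.027]
force: [1.4, -1.2, -0.9]
gripper_width: 0.462
grip_force: 41.2
shift [310.1 -79.7   4.1] turn -0.615 rows>= 8.0
```

```bash
python3 shift.py '[[310,-80,0,-0.615,0.2],[310,-80,0,-0.615,0.2],[310,-80,0,-0.615,0.2],[310,-80,0,-0.615,0.2],[310,-80,0,-0.615,0.2],[310,-80,0,-0.615,0.2],[310,-80,0,-0.615,0.2],[310,-80,0,-0.615,0.2],[310,-80,0,-0.615,0.2],[310,-80,0,-0.615,0.2]]'; python3 shift.py '[[0,0,0,0,0.2],[0,0,0,0,0.2]]';python3 - <<'E'
from h import *
c=cap('wrist','ws.png'); print(proj(c,[[539.2,144.5,62],[533.1,232.1,62],[526,328.4,62]]))
E
```

```text
clock: 4.07
tcp_pos: [534.0, 103.6, 197.6]
ee_rot: [-3.141, 0.0, 1.645]
force: [0.1, -0.2, -0.7]
gripper_width: 0.465
grip_force: 41.1
clock: 4.23
tcp_pos: [533.8, 101.1, 198.0]
ee_rot: [-3.141, 0.0, 1.64]
force: [-0.3, 0.3, -1.0]
gripper_width: 0.459
grip_force: 41.1
[[ 290.02974315  149.31758339]
 [ 290.94431351   34.9617034 ]
 [ 291.69849828 -125.82163559]]
```

View pics/ws.png

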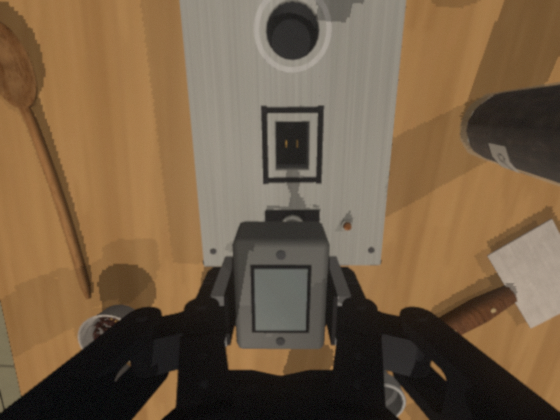

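```bash
python3 - <<'E'
from h import *
c=cap('wrist'); s=probe_bus.state(); print(s['tcp_pos'],s['ee_rot'])
S=np.mean([at(c,u,v,62) for u,v in [(262,107),(323,107),(264,183),(322,183)]],0);print('sock frame',S)
H=cv2.cvtColor(c['img'],cv2.COLOR_RGB2GRAY)[100:192,255:330]
m=(H<75).astype(np.uint8); n,l,st,ce=cv2.connectedComponentsWithStats(m)
for k in range(1,n):
  if st[k,4]>200: print(st[k],ce[k]+[255,100],at(c,*(ce[k]+[255,100]),62))
print('nar',at(c,292.5,29,62))
z=s['tcp_pos'][2]-17.3+42
A,B=[at(c,281,v,z) for v in (254,341)]; P=(A+B)/2; print('blk',A,B,P,'off',R.from_euler('xyz',s['ee_rot']).as_matrix().T@(P-s['tcp_pos']))
go(S[0],S[1],150,1.642)
E
```

```text
[534.09840653 100.86141282 198.21498064] [-3.14123504e+00  1.55972059e-04  1.63974301e+00]
sock frame [541.55815338 146.95889574  62.        ]
[   6    6   62   77 1220] [291.8057377  142.21393443] [540.46783003 150.42860392  62.        ]
[  21   21   33   48 1510] [291.72450331 144.68145695] [540.56211815 148.34629098  62.        ]
nar [534.23088418 236.13047017  62.        ]
blk [532.80111513 122.11421881 222.91498064] [535.70323363  79.66034808 222.91498064] [534.25217438 100.88728345 222.91498064] off [ 1.13632666e-02  1.46351623e-01 -2.47000560e+01]
shift [45.5 10.6 48.2] turn -0.002 rows>= 2.0
```

```bash
python3 - <<'E'
from h import *
c=cap('side'); print(at(c,281.5,194.8,62), 'wide',at(c,190+219/2.7,150+57/2.7,62),'nar',at(c,190+232/2.7,150+88/2.7,62))
i=c['img'][120:240,220:340]
t=cap('top'); j=t['img'][170:260,200:320]
f=lambda a,w,h:cv2.resize(a,(w,h),interpolation=cv2.INTER_CUBIC)[:,:,::-1]
cv2.imwrite('pics/st.png',np.hstack([f(i,400,400),f(j,400,300) if 0 else np.vstack([f(j,400,300),np.zeros((100,400,3),np.uint8)])]))
print(proj(c,[540,146,62]),proj(t,[540,146,62]))
E
```

```text
[543.28897617 141.57131243  62.        ] wide [528.20918812 325.00509465  62.        ] nar [535.17271315 231.08785002  62.        ]
[[280.3426906  194.21912063]] [[228.10962319 214.03515329]]
```

View pics/st.png

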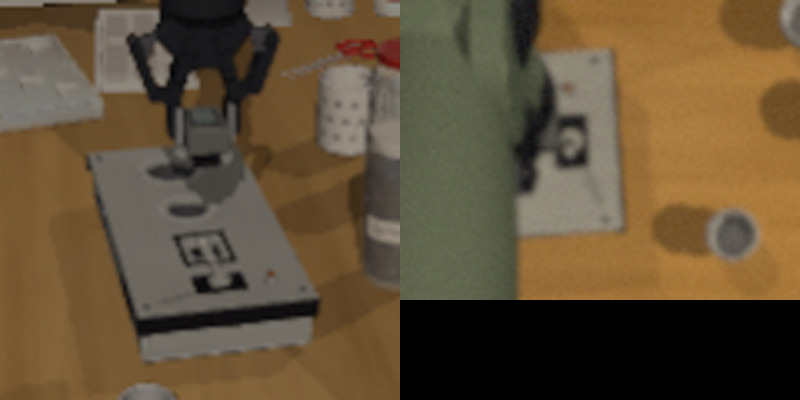

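```bash
python3 shift.py '[[40,10,0,0,0.2],[44,10,30,0,0.2],[44,10,65,0,0.2],[44,10,95,0,0.2],[44,10,104,0,0.2],[44,10,104,0,0.2],[44,10,104,0,0.2],[44,10,104,0,0.2]]';python3 - <<'E'
from h import *
c=cap('wrist','ws2.png'); print(probe_bus.state()['tcp_pos'])
E
```

```text
clock: 5.1
tcp_pos: [542.9, 146.6, 96.2]
ee_rot: [3.138, -0.0, 1.641]
force: [-0.4, 0.3, -0.8]
gripper_width: 0.456
grip_force: 41.1
[543.07197797 146.64224876  96.41897757]
```

View pics/ws2.png

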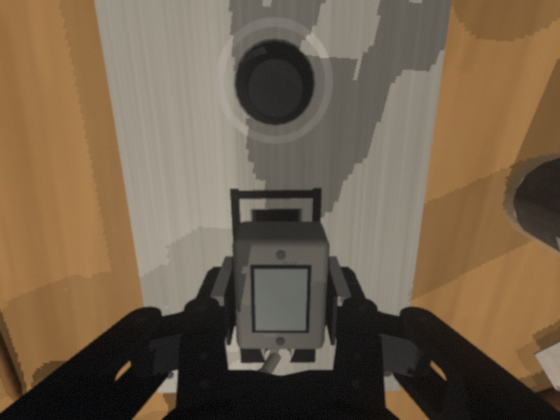

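```bash
python3 - <<'E'
from h import *
c=cap('wrist'); s=probe_bus.state(); T=R.from_euler('xyz',s['ee_rot']).as_matrix()
g=cv2.cvtColor(c['img'],cv2.COLOR_RGB2GRAY)
print(g[180:222,285]); print(g[205,222:332])
P=lambda u,v:(T.T@(at(c,u,v,62)-s['tcp_pos'])).round(1)
print('edge mid',P(276.3,188.5),'sides at 210',P(232.5,210),P(321,210)); print('narrow',P(274.7,82), at(c,274.7,82,62), s['tcp_pos'],s['ee_rot'])
E
python3 - <<'E'
import cv2,numpy as np
g=cv2.imread('pics/ws.png',0); print(g[100:192,280]); print(g[115,255:330])
E
```

```text
[95 96 96 96 95 97 96 95 93 82 58 36 32 28 24 30 28 42 63 81 94 95 95 94
 96 94 96 90 72 47 32 28 26 26 27 28 24 27 25 24 28 38]
[165 165 165 162 158 160 161 152 124  72  45  44  42  39  39  46  68 107
 140 148 149 147 145 142 142 144 142 139 138 138 136 135 137 140 139 140
 140 137 137 136 136 133 122 105  98  95  96  96  97  98  96  96  95  97
  94  97  96  99  98 100 100  97  96  94  95  94  95  97  99  98  98  98
  97 100  98  97  97  98  98  93  95  95  96  97  98  95  95  95  95  86
  58  36  28  28  28  29  33  38  61  87  96  97  98 100  99  96  97  95
  94  95]
edge mid [33.6 -2.1 34.4] sides at 210 [ 20.8 -27.6  34.3] [20.7 23.9 34.5]
narrow [90.1 -2.6 34.4] [534.11797049 236.45703097  62.        ] [542.93983499 146.76913434  96.35537187] [ 3.13787085e+00 -2.75329056e-04  1.64141785e+00]
[143 144 141 142 142 137 120  84  50  39  40  44  69 115 139 142 145 143
 141 140 128  94  50  37  34  35  35  35  33  33  35  35  35  34  35  34
  35  34  36  35  36  37  33  32  36  36  36  35  34  36  33  35  34  35
  38  35  36  34  38  34  33  35  32  39  41  45  45  52  68  89 118 137
 145 146 144 141 124  88  53  40  38  50  78 118 139 144 143 143 142 144
 144 144]
[144 145 144 140 138 126  88  52  41  45  46  67 108 137 146 143 141 142
 142 141 141 140 140 141 144 142 141 139 140 139 138 137 137 138 139 137
 139 137 138 141 143 142 142 138 136 136 138 143 142 142 142 142 138 141
 141 138 139 141 142 140 139 136 117  70  40  41  41  52  89 128 139 138
 139 139 137]
```

```bash
python3 shift.py '[[1.3,-2,0,0,0.2],[1.3,-2,6,0,0.2],[1.3,-2,12,0,0.2],[1.3,-2,18,0,0.2],[1.3,-2,20,0,0.2],[1.3,-2,22,0,0.2],[1.3,-2,22,0,0.2]]'
```

```text
clock: 5.78
tcp_pos: [539.1, 147.9, 71.7]
ee_rot: [-3.141, 0.0, 1.642]
force: [1.4, -0.4, -1.5]
gripper_width: 0.459
grip_force: 41.1
```

```bash
python3 shift.py '[[0,0,3,0,0.2],[0,0,6,0,0.2],[0,0,9,0,0.2],[0,0,11,0,0.2],[0,0,12,0,0.2],[0,0,12,0,0.2]]'
```

```text
clock: 6.28
tcp_pos: [539.2, 147.9, 63.3]
ee_rot: [3.14, 0.0, 1.642]
force: [-7.4, -1.8, 25.7]
gripper_width: 0.462
grip_force: 44.4
```

```bash
python3 shift.py '[[0,0,0,0,1],[0,0,0,0,1],[0,0,0,0,1],[0,0,0,0,1],[0,0,0,0,1],[0,0,0,0,1]]'; python3 shift.py '[[0,0,-20,0,1],[0,0,-60,0,1],[0,0,-100,0,1],[0,0,-120,0,1],[0,0,-120,0,1]]';python3 - <<'E'
from h import *
c=cap('wrist'); s=probe_bus.state(); print(s['tcp_pos'])
g=c['img'];cv2.imwrite('pics/ws3.png',g[60:330,100:460,::-1])
c=cap('top')
for k,g in [('big',(668,-153)),('big',(577,-192)),('big',(592,-304)),('small',(499,-445)),('small',(461,-77))]: print(k,mould(c,k,g,100))
go(462.5,-76,170,1.642)
E
```

```text
clock: 6.78
tcp_pos: [539.0, 147.8, 59.9]
ee_rot: [-3.141, 0.0, 1.642]
force: [-0.2, 0.3, -0.4]
gripper_width: 1.0
grip_force: 0.0
clock: 7.2
tcp_pos: [542.5, 148.4, 185.5]
ee_rot: [3.133, -0.001, 1.642]
force: [1.0, 0.2, 1.2]
gripper_width: 0.997
grip_force: 0.0
[541.12888399 148.19299564 182.86463976]
big (array([ 672.3, -152.2]), 0.94)
big (array([ 580.4, -191.9]), 0.99)
big (array([ 595.2, -305. ]), 0.93)
small (array([ 501.9, -447.9]), 0.88)
small (array([463.3, -75.5]), 0.93)
shift [-217.9  -92.9   10.6] turn -0.0 rows>= 6.0
```

View pics/ws3.png

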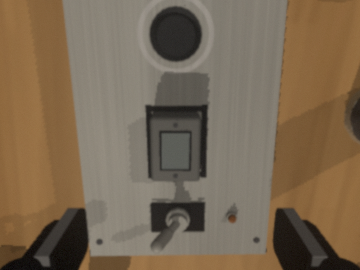

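```bash
python3 shift.py '[[-40,-10,0,0,1],[-80,-30,0,0,1],[-120,-60,0,0,1],[-160,-80,0,0,1],[-200,-93,10,0,1],[-218,-93,30,0,1],[-218,-93,30,0,1],[-218,-93,30,0,1],[-218,-93,30,0,1],[-218,-93,30,0,1]]';python3 - <<'E'
from h import *
c=cap('wrist'); s=probe_bus.state(); print(s['tcp_pos'])
for t in(80,100,120): print(mould(c,'small',(463,-76),t))
go(*mould(c,'small',(463,-76),100)[0],21,1.642)
E
```

```text
clock: 8.13
tcp_pos: [461.8, -75.2, 149.9]
ee_rot: [-3.141, -0.001, 1.643]
force: [1.3, 0.2, -0.2]
gripper_width: 0.999
grip_force: 0.0
[462.06739975 -75.08253567 150.18093837]
(array([462.6, -75.2]), 0.97)
(array([462.6, -75.1]), 0.99)
(array([462.5, -75.1]), 1.03)
shift [-1.000e-01  6.000e-01  1.292e+02] turn 0.002 rows>= 4.0
```

```bash
python3 shift.py '[[0,0.6,40,0,1],[0,0.6,80,0,1],[0,0.6,110,0,1],[0,0.6,125,0,1],[0,0.6,129,0,1],[0,0.6,129,0,1],[0,0.6,129,0,1]]'; python3 shift.py '[[0,0,0,0,0.2],[0,0,0,0,0.2],[0,0,0,0,0.2],[0,0,0,0,0.2],[0,0,0,0,0.2],[0,0,0,0,0.2],[0,0,0,0,0.2],[0,0,0,0,0.2]]' 30;  python3 shift.py '[[0,0,-20,0,0.2],[0,0,-60,0,0.2],[0,0,-100,0,0.2],[0,0,-130,0,0.2],[0,0,-130,0,0.2],[0,0,-130,0,0.2]]'; python3 - <<'E'
from h import *
go(532.5,235.5,150,1.642)
E
```

```text
clock: 8.77
tcp_pos: [463.4, -75.7, 22.1]
ee_rot: [3.14, 0.0, 1.643]
force: [-0.2, -0.7, 0.2]
gripper_width: 0.999
grip_force: 0.0
clock: 9.43
tcp_pos: [463.4, -76.4, 22.5]
ee_rot: [3.139, 0.001, 1.642]
force: [-0.2, 1.1, 6.6]
gripper_width: 0.551
grip_force: 30.3
clock: 9.93
tcp_pos: [464.1, -76.7, 153.4]
ee_rot: [3.137, 0.002, 1.642]
force: [0.1, -0.1, -0.9]
gripper_width: 0.547
grip_force: 32.1
shift [306.6  90.3   3.2] turn -0.0 rows>= 8.0
```

```bash
python3 shift.py '[[40,20,0,0,0.2],[80,40,0,0,0.2],[120,60,0,0,0.2],[160,80,0,0,0.2],[200,90.3,0,0,0.2],[240,90.3,0,0,0.2],[280,90.3,0,0,0.2],[306.6,90.3,0,0,0.2],[306.6,90.3,0,0,0.2],[306.6,90.3,0,0,0.2]]'; python3 shift.py '[[0,0,25,0,0.2],[0,0,50,0,0.2],[0,0,60,0,0.2],[0,0,70,0,0.2],[0,0,76,0,0.2],[0,0,80,0,0.2],[0,0,82,0,0.2],[0,0,82,0,0.2]]'; python3 - <<'E'
from h import *
go(532.5,235.5,62.5,1.642)
E
```

```text
clock: 10.77
tcp_pos: [529.1, 237.5, 149.2]
ee_rot: [-3.138, 0.001, 1.646]
force: [0.0, 0.3, -0.9]
gripper_width: 0.554
grip_force: 32.1
clock: 11.43
tcp_pos: [531.4, 235.8, 69.6]
ee_rot: [3.141, 0.0, 1.641]
force: [0.9, -1.1, -1.1]
gripper_width: 0.555
grip_force: 32.1
shift [-0.4  1.1  7.1] turn -0.001 rows>= 1.0
```

```bash
python3 shift.py '[[0,0.5,3,0,0.2],[0,0.5,6,0,0.2],[0,0.5,8,0,0.2],[0,0.5,9,0,0.2],[0,0.5,9,0,0.2]]'; python3 shift.py '[[0,0,0,0,0.2],[0,0,0,0,0.2]]'
```

```text
clock: 11.85
tcp_pos: [532.8, 235.6, 62.5]
ee_rot: [3.138, 0.001, 1.641]
force: [-0.8, -4.2, 13.4]
gripper_width: 0.555
grip_force: 33.6
clock: 12.02
tcp_pos: [532.7, 235.6, 62.5]
ee_rot: [3.138, 0.001, 1.641]
force: [-1.4, -4.7, 12.8]
gripper_width: 0.554
grip_force: 33.5
```

```bash
python3 shift.py '[[0,0,0,0,1],[0,0,0,0,1],[0,0,0,0,1],[0,0,0,0,1],[0,0,0,0,1],[0,0,0,0,1]]'; python3 shift.py '[[0,0,-20,0,1],[0,0,-60,0,1],[0,0,-100,0,1],[0,0,-110,0,1],[-40,0,-110,0,1],[-80,0,-110,0,1],[-120,0,-110,0,1],[-160,0,-110,0,1],[-200,0,-110,0,1],[-240,0,-110,0,1]]';python3 - <<'E'
from h import *
c=cap('top')
for k,g in [('big',(668,-153)),('big',(577,-192)),('big',(592,-304)),('small',(499,-445))]: print(k,mould(c,k,g,100))
print('seated',mould(c,'small',(532,235),120,40))
go(501.5,-447,150,1.642)
E
```

```text
clock: 12.52
tcp_pos: [531.0, 236.3, 60.0]
ee_rot: [-3.141, -0.0, 1.642]
force: [0.7, -0.2, 0.5]
gripper_width: 1.003
grip_force: 0.0
clock: 13.35
tcp_pos: [548.1, -4.9, 170.1]
ee_rot: [3.141, -0.0, 1.642]
force: [0.9, 0.2, 0.3]
gripper_width: 1.001
grip_force: 0.0
big (array([ 672.4, -152.2]), 0.94)
big (array([ 580.5, -191.9]), 0.99)
big (array([ 595. , -304.7]), 0.92)
small (array([ 501.9, -447.8]), 0.89)
seated None
shift [-430.7  -75.3   22.6] turn -0.007 rows>= 11.0
```

```bash
python3 shift.py '[[-40,-10,0,0,1],[-80,-20,0,0,1],[-120,-30,0,0,1],[-160,-40,0,0,1],[-200,-50,0,0,1],[-240,-60,0,0,1],[-280,-70,0,0,1],[-320,-75,0,0,1],[-360,-75,0,0,1],[-400,-75,0,0,1]]';python3 shift.py '[[-30.7,0,20,0,1],[-30.7,0,22,0,1],[-30.7,0,22,0,1],[-30.7,0,22,0,1],[-30.7,0,22,0,1],[-30.7,0,22,0,1]]';python3 - <<'E'
from h import *
c=cap('wrist'); s=probe_bus.state(); print(s['tcp_pos'])
for t in(80,100,120): print(mould(c,'small',(501.5,-447),t))
go(*mould(c,'small',(501.5,-447),100)[0],22,1.642)
E
```

```text
clock: 14.23
tcp_pos: [501.4, -409.3, 170.0]
ee_rot: [3.141, -0.0, 1.641]
force: [0.2, -0.4, -0.3]
gripper_width: 1.005
grip_force: 0.0
clock: 14.73
tcp_pos: [504.7, -436.9, 149.2]
ee_rot: [3.141, 0.001, 1.643]
force: [0.1, 0.3, 0.8]
gripper_width: 0.997
grip_force: 0.0
[ 504.75222744 -437.11452925  149.35014455]
(array([ 501.1, -445.8]), 0.96)
(array([ 501.1, -445.7]), 0.99)
(array([ 501.1, -445.7]), 1.02)
shift [ -8.2  -4.4 127.4] turn 0.001 rows>= 4.0
```

```bash
python3 shift.py '[[-8.4,-4.4,40,0,1],[-8.4,-4.4,80,0,1],[-8.4,-4.4,110,0,1],[-8.4,-4.4,123,0,1],[-8.4,-4.4,127.5,0,1],[-8.4,-4.4,127.5,0,1],[-8.4,-4.4,127.5,0,1]]'; python3 shift.py '[[0,0,0,0,0.2],[0,0,0,0,0.2],[0,0,0,0,0.2],[0,0,0,0,0.2],[0,0,0,0,0.2],[0,0,0,0,0.2],[0,0,0,0,0.2],[0,0,0,0,0.2]]' 30;  python3 shift.py '[[0,0,-20,0,0.2],[0,0,-60,0,0.2],[0,0,-100,0,0.2],[0,0,-140,0,0.2],[0,0,-150,0,0.2],[0,0,-150,0,0.2]]'; python3 - <<'E'
from h import *
go(532.4,235.3,170,1.642)
E
```

```text
clock: 15.37
tcp_pos: [501.5, -447.7, 22.8]
ee_rot: [3.14, 0.002, 1.642]
force: [1.1, -0.2, 0.1]
gripper_width: 0.997
grip_force: 0.0
clock: 16.03
tcp_pos: [501.0, -447.7, 22.5]
ee_rot: [3.14, 0.002, 1.642]
force: [-0.4, 1.2, 6.5]
gripper_width: 0.555
grip_force: 30.8
clock: 16.53
tcp_pos: [502.2, -449.1, 175.8]
ee_rot: [3.136, 0.007, 1.642]
force: [0.3, -0.2, -1.3]
gripper_width: 0.553
grip_force: 31.6
shift [680.5  78.7   1.6] turn -0.0 rows>= 17.0
```

```bash
python3 shift.py '[[40,10,0,0,0.2],[80,20,0,0,0.2],[120,30,0,0,0.2],[160,40,0,0,0.2],[200,50,0,0,0.2],[240,60,0,0,0.2],[280,70,0,0,0.2],[320,78.7,0,0,0.2],[360,78.7,0,0,0.2],[400,78.7,0,0,0.2]]'; python3 shift.py '[[40,0,0,0,0.2],[80,0,0,0,0.2],[120,0,0,0,0.2],[160,0,0,0,0.2],[200,0,0,0,0.2],[240,0,0,0,0.2],[280,0,0,0,0.2],[280,0,0,0,0.2],[280,0,0,0,0.2],[280,0,0,0,0.2]]'; python3 - <<'E'
from h import *
go(532.4,234.6,92.5,1.642)
E
```

```text
clock: 17.37
tcp_pos: [548.9, -40.1, 168.5]
ee_rot: [-3.139, -0.001, 1.642]
force: [0.7, 1.1, -0.5]
gripper_width: 0.552
grip_force: 31.5
clock: 18.2
tcp_pos: [529.2, 236.6, 169.0]
ee_rot: [-3.139, 0.001, 1.643]
force: [-1.0, -0.4, -1.8]
gripper_width: 0.552
grip_force: 31.5
shift [-2.1  3.2 76.4] turn 0.001 rows>= 2.0
```

```bash
python3 shift.py '[[-2.1,2.2,25,0,0.2],[-2.1,2.2,50,0,0.2],[-2.1,2.2,60,0,0.2],[-2.1,2.2,66,0,0.2],[-2.1,2.2,72,0,0.2],[-2.1,2.2,76,0,0.2],[-2.1,2.2,76,0,0.2],[-2.1,2.2,76,0,0.2]]'; python3 - <<'E'
from h import *
print(probe_bus.state()['force']);go(532.4,234.6,82.5,1.642)
E
```

```text
clock: 18.87
tcp_pos: [533.3, 235.1, 95.4]
ee_rot: [3.141, -0.0, 1.642]
force: [-0.5, -0.1, -0.7]
gripper_width: 0.552
grip_force: 31.5
[-0.5083453  -0.06874818 -0.71588767]
shift [-0.4 -1.  12.9] turn -0.0 rows>= 1.0
```

```bash
python3 shift.py '[[0,-0.7,3,0,0.2],[0,-0.7,6,0,0.2],[0,-0.7,9,0,0.2],[0,-0.7,12,0,0.2],[0,-0.7,14,0,0.2],[0,-0.7,14.5,0,0.2],[0,-0.7,14.5,0,0.2]]'
```

```text
clock: 19.45
tcp_pos: [532.3, 235.2, 82.4]
ee_rot: [3.14, -0.0, 1.642]
force: [-5.1, -1.1, 16.3]
gripper_width: 0.553
grip_force: 33.2
```

```bash
python3 shift.py '[[0,0,0,0,1],[0,0,0,0,1],[0,0,0,0,1],[0,0,0,0,1],[0,0,0,0,1],[0,0,0,0,1]]'; python3 shift.py '[[0,0,-20,0,1],[0,0,-60,0,1],[0,0,-90,0,1],[-40,0,-100,0,1],[-80,0,-100,0,1],[-120,0,-100,0,1],[-160,0,-100,0,1],[-200,0,-100,0,1],[-240,0,-100,0,1],[-240,0,-100,0,1]]';python3 - <<'E'
from h import *
c=cap('top')
for k,g in [('big',(668,-153)),('big',(577,-192)),('big',(592,-304))]: print(k,mould(c,k,g,100))
go(580,-191.5,155,1.642)
E
```

```text
clock: 19.95
tcp_pos: [532.0, 235.0, 79.9]
ee_rot: [-3.141, 0.0, 1.642]
force: [0.1, -0.5, -0.7]
gripper_width: 1.0
grip_force: 0.0
clock: 20.78
tcp_pos: [550.0, -11.0, 180.3]
ee_rot: [3.141, 0.003, 1.634]
force: [1.1, 0.4, 0.1]
gripper_width: 0.998
grip_force: 0.0
big (array([ 672.4, -152. ]), 0.94)
big (array([ 580.3, -191.8]), 0.99)
big (array([ 595.1, -304.5]), 0.93)
shift [-185.2   18.5   25.3] turn -0.006 rows>= 5.0
```

```bash
python3 shift.py '[[-40,10,0,0,1],[-80,18.5,0,0,1],[-120,18.5,0,0,1],[-160,18.5,10,0,1],[-185,18.5,25,0,1],[-185,18.5,25,0,1],[-185,18.5,25,0,1],[-185,18.5,25,0,1]]';python3 - <<'E'
from h import *
c=cap('wrist'); s=probe_bus.state(); print(s['tcp_pos'])
for t in(80,100,120): print(mould(c,'big',(580,-191),t))
go(*mould(c,'big',(580,-191),100)[0],24,1.642)
E
```

```text
clock: 21.5
tcp_pos: [580.7, -186.1, 155.0]
ee_rot: [-3.141, -0.001, 1.643]
force: [0.8, -0.0, -0.0]
gripper_width: 0.995
grip_force: 0.0
[ 580.93214774 -185.82375299  155.47180635]
(array([ 579.1, -190.7]), 0.98)
(array([ 579.2, -190.7]), 1.0)
(array([ 579.2, -190.7]), 1.03)
shift [ -4.8  -2.1 131.5] turn 0.002 rows>= 4.0
```

```bash
python3 shift.py '[[-4.8,-2.1,40,0,1],[-4.8,-2.1,80,0,1],[-4.8,-2.1,110,0,1],[-4.8,-2.1,127,0,1],[-4.8,-2.1,131.5,0,1],[-4.8,-2.1,131.5,0,1],[-4.8,-2.1,131.5,0,1]]'; python3 shift.py '[[0,0,0,0,0.3],[0,0,0,0,0.3],[0,0,0,0,0.3],[0,0,0,0,0.3],[0,0,0,0,0.3],[0,0,0,0,0.3],[0,0,0,0,0.3],[0,0,0,0,0.3]]' 35;  python3 shift.py '[[0,0,-20,0,0.3],[0,0,-60,0,0.3],[0,0,-100,0,0.3],[0,0,-140,0,0.3],[0,0,-165,0,0.3],[0,0,-165,0,0.3]]'; python3 - <<'E'
from h import *
go(525.5,330.8,190,1.642)
E
```

```text
clock: 22.13
tcp_pos: [580.2, -191.9, 25.2]
ee_rot: [3.14, 0.001, 1.643]
force: [-0.3, -1.2, 0.6]
gripper_width: 1.0
grip_force: 0.0
clock: 22.8
tcp_pos: [580.4, -192.9, 26.0]
ee_rot: [3.138, 0.001, 1.642]
force: [-0.3, 1.4, 7.4]
gripper_width: 0.696
grip_force: 36.9
clock: 23.3
tcp_pos: [582.8, -194.3, 196.8]
ee_rot: [3.13, 0.006, 1.642]
force: [0.6, -0.7, -0.9]
gripper_width: 0.698
grip_force: 38.6
shift [527.9 -20.    3.3] turn -0.0 rows>= 13.0
```

```bash
python3 shift.py '[[40,-5,0,0,0.3],[80,-10,0,0,0.3],[120,-15,0,0,0.3],[160,-20,0,0,0.3],[200,-20,0,0,0.3],[240,-20,0,0,0.3],[280,-20,0,0,0.3],[320,-20,0,0,0.3],[360,-20,0,0,0.3],[400,-20,0,0,0.3]]'; python3 shift.py '[[40,0,0,0,0.3],[80,0,0,0,0.3],[110,0,0,0,0.3],[127,0,0,0,0.3],[127,0,0,0,0.3],[127,0,0,0,0.3],[127,0,0,0,0.3],[127,0,0,0,0.3]]'; python3 - <<'E'
from h import *
c=cap('wrist','wh.png')
go(525.5,330.0,75,1.642)
E
```

```text
clock: 24.13
tcp_pos: [530.0, 206.9, 189.0]
ee_rot: [3.141, -0.0, 1.642]
force: [0.4, 0.1, -0.8]
gripper_width: 0.693
grip_force: 38.6
clock: 24.8
tcp_pos: [521.8, 330.4, 188.8]
ee_rot: [-3.141, 0.0, 1.64]
force: [-0.6, -0.9, -0.7]
gripper_width: 0.695
grip_force: 38.6
shift [ -0.6   3.5 113.8] turn -0.002 rows>= 3.0
```

View pics/wh.png

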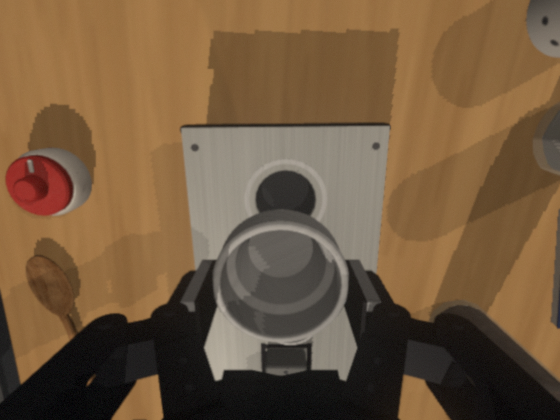

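```bash
python3 - <<'E'
from h import *
c=cap('wrist'); s=probe_bus.state();T=R.from_euler('xyz',s['ee_rot']).as_matrix()
g=cv2.cvtColor(c['img'],cv2.COLOR_RGB2GRAY); print(g[150:215:1,286]); print(g[197,235:340:2])
print(s['tcp_pos'],at(c,281,283,s['tcp_pos'][2]+19))
for p in [(525.5,331),(525.5,334)]: print(p,proj(c,[[p[0],p[1],62],*(np.array([p[0],p[1],62])+np.array([[-.073*26.5,26.5,0],[26.5,.07*26.5,0],[-26.5,-.07*26.5,0]]))]).round(1).tolist(), proj(c,circ((s['tcp_pos'][0],s['tcp_pos'][1]),30,s['tcp_pos'][2]+19)).min(0),proj(c,circ((s['tcp_pos'][0],s['tcp_pos'][1]),30,s['tcp_pos'][2]+19)).max(0))
E
```

```text
[142 141 142 143 142 142 143 142 146 152 157 158 160 154 148 144 141 142
 138 124  94  60  51  50  49  48  48  49  50  48  47  50  50  48  48  47
  49  48  45  48  45  48  47  45  48  47  48  48  46  46  47  47  45  47
  46  44  44  46  48  59  68  74  75  73  73]
[146 147 144 148 150 161 157 150 145 141  99  43  44  44  46  53  53  54
  53  48  47  46  46  46  45  47  47  45  44  47  46  49  47  45  46  44
  36  37  36  43  91 135 139 144 158 155 143 138 139 138 137 138 141]
[522.01582947 330.4391838  188.90532213] [521.90526824 334.87561347 207.90532213]
(525.5, 331) [[284.4, 199.7], [284.3, 169.7], [314.7, 199.6], [254.0, 199.8]] [212.69729052 228.60437755] [348.49040504 347.68298641]
(525.5, 334) [[284.6, 196.4], [284.6, 166.2], [315.1, 196.3], [254.2, 196.5]] [212.69729052 228.60437755] [348.49040504 347.68298641]
```

```bash
python3 shift.py '[[-1.8,3.2,40,0,0.3],[-1.8,3.2,75,0,0.3],[-1.8,3.2,95,0,0.3],[-1.8,3.2,105,0,0.3],[-1.8,3.2,111,0,0.3],[-1.8,3.2,114,0,0.3],[-1.8,3.2,114,0,0.3],[-1.8,3.2,114,0,0.3]]'; python3 - <<'E'
from h import *
go(525.3,328.8,63,1.642)
E
```

```text
clock: 25.57
tcp_pos: [526.1, 330.5, 76.2]
ee_rot: [3.139, -0.001, 1.642]
force: [0.4, -0.5, -0.7]
gripper_width: 0.693
grip_force: 38.6
shift [-1.7 -1.  13.2] turn -0.0 rows>= 1.0
```

```bash
python3 shift.py '[[-1.5,-0.7,4,0,0.3],[-1.5,-0.7,7,0,0.3],[-1.5,-0.7,10,0,0.3],[-1.5,-0.7,12,0,0.3],[-1.5,-0.7,14,0,0.3],[-1.5,-0.7,15,0,0.3],[-1.5,-0.7,15,0,0.3]]'
```

```text
clock: 26.15
tcp_pos: [524.5, 328.7, 62.9]
ee_rot: [3.14, -0.0, 1.642]
force: [-7.5, -4.5, 21.1]
gripper_width: 0.695
grip_force: 40.7
```

```bash
python3 shift.py '[[0,0,0,0,1],[0,0,0,0,1],[0,0,0,0,1],[0,0,0,0,1],[0,0,0,0,1],[0,0,0,0,1]]'; python3 shift.py '[[0,0,-20,0,1],[0,0,-60,0,1],[0,0,-100,0,1],[-30,0,-125,0,1],[-70,0,-125,0,1],[-110,0,-125,0,1],[-150,0,-125,0,1],[-190,0,-125,0,1],[-230,0,-125,0,1],[-270,0,-125,0,1]]';python3 shift.py '[[-40,20,0,0,1],[-80,40,0,0,1],[-80,40,0,0,1],[-80,40,0,0,1]]';python3 - <<'E'
from h import *
c=cap('top')
for k,g in [('big',(668,-153)),('big',(592,-304))]: print(k,mould(c,k,g,100))
go(671.5,-151.5,155,1.642)
E
```

```text
clock: 26.65
tcp_pos: [524.3, 328.5, 59.3]
ee_rot: [-3.141, 0.0, 1.642]
force: [0.1, 0.2, -0.1]
gripper_width: 0.999
grip_force: 0.0
clock: 27.48
tcp_pos: [543.3, 57.5, 184.8]
ee_rot: [3.141, -0.0, 1.642]
force: [0.7, 1.1, 0.0]
gripper_width: 1.001
grip_force: 0.0
clock: 27.82
tcp_pos: [590.2, -20.3, 184.4]
ee_rot: [3.141, 0.0, 1.637]
force: [-0.0, 0.6, -0.7]
gripper_width: 1.001
grip_force: 0.0
big (array([ 672.3, -152.2]), 0.94)
big (array([ 595.1, -304.6]), 0.93)
shift [-138.4   73.1   29.1] turn -0.002 rows>= 4.0
```

```bash
python3 shift.py '[[-35,18,0,0,1],[-70,37,0,0,1],[-105,55,0,0,1],[-138.4,73,10,0,1],[-138.4,73,29,0,1],[-138.4,73,29,0,1],[-138.4,73,29,0,1],[-138.4,73,29,0,1]]';python3 - <<'E'
from h import *
c=cap('wrist'); s=probe_bus.state(); print(s['tcp_pos'])
for t in(80,100,120): print(mould(c,'big',(671.5,-151.5),t))
go(*mould(c,'big',(671.5,-151.5),100)[0],25,1.642)
E
```

```text
clock: 28.53
tcp_pos: [671.0, -148.2, 156.2]
ee_rot: [-3.14, -0.001, 1.644]
force: [-0.3, -0.3, -0.3]
gripper_width: 0.996
grip_force: 0.0
[ 671.57021585 -148.42366467  156.90362364]
(array([ 670.9, -151.2]), 0.98)
(array([ 670.8, -151.2]), 1.0)
(array([ 670.8, -151.1]), 1.03)
shift [ -2.7  -1.  131.9] turn 0.002 rows>= 4.0
```

```bash
python3 shift.py '[[-1.5,-1,40,0,1],[-1.5,-1,80,0,1],[-1.5,-1,110,0,1],[-1.5,-1,128,0,1],[-1.5,-1,132,0,1],[-1.5,-1,132,0,1],[-1.5,-1,132,0,1]]'; python3 shift.py '[[0,0,0,0,0.3],[0,0,0,0,0.3],[0,0,0,0,0.3],[0,0,0,0,0.3],[0,0,0,0,0.3],[0,0,0,0,0.3],[0,0,0,0,0.3],[0,0,0,0,0.3]]' 35;  python3 shift.py '[[0,0,-20,0,0.3],[0,0,-60,0,0.3],[0,0,-100,0,0.3],[0,0,-140,0,0.3],[0,0,-165,0,0.3],[0,0,-165,0,0.3]]'; python3 - <<'E'
from h import *
go(524.5,329.5,190,1.642)
E
```

```text
clock: 29.17
tcp_pos: [672.1, -151.7, 25.9]
ee_rot: [3.139, 0.001, 1.643]
force: [0.8, -1.3, 0.7]
gripper_width: 0.998
grip_force: 0.0
clock: 29.83
tcp_pos: [672.4, -152.5, 26.2]
ee_rot: [3.138, 0.001, 1.642]
force: [-1.2, 1.4, 6.6]
gripper_width: 0.695
grip_force: 38.6
clock: 30.33
tcp_pos: [674.7, -153.4, 197.5]
ee_rot: [3.13, 0.005, 1.642]
force: [0.6, -1.5, -0.6]
gripper_width: 0.696
grip_force: 38.5
shift [ 492.4 -115.6    3.6] turn -0.0 rows>= 13.0
```

```bash
python3 shift.py '[[27,-30,0,0,0.3],[54,-60,0,0,0.3],[81,-90,0,0,0.3],[115,-115.6,0,0,0.3],[155,-115.6,0,0,0.3],[195,-115.6,0,0,0.3],[235,-115.6,0,0,0.3],[275,-115.6,0,0,0.3],[315,-115.6,0,0,0.3],[355,-115.6,0,0,0.3]]'; python3 shift.py '[[40,0,0,0,0.3],[80,0,0,0,0.3],[120,0,0,0,0.3],[137,0,0,0,0.3],[137,0,0,0,0.3],[137,0,0,0,0.3],[137,0,0,0,0.3],[137,0,0,0,0.3]]'; python3 - <<'E'
from h import *
go(524.5,329.5,93,1.642)
E
```

```text
clock: 31.17
tcp_pos: [529.7, 195.5, 188.8]
ee_rot: [3.141, 0.0, 1.642]
force: [1.5, -0.8, -1.3]
gripper_width: 0.69
grip_force: 38.5
clock: 31.83
tcp_pos: [520.7, 329.1, 188.6]
ee_rot: [-3.141, 0.001, 1.64]
force: [0.5, 0.1, -1.2]
gripper_width: 0.693
grip_force: 38.6
shift [ 0.2  3.8 95.6] turn -0.002 rows>= 3.0
```

```bash
python3 shift.py '[[0.2,2.5,40,0,0.3],[0.2,2.5,70,0,0.3],[0.2,2.5,85,0,0.3],[0.2,2.5,92,0,0.3],[0.2,2.5,95,0,0.3],[0.2,2.5,95,0,0.3],[0.2,2.5,95,0,0.3]]'; python3 - <<'E'
from h import *
go(524.5,329.3,83,1.642)
E
```

```text
clock: 32.42
tcp_pos: [524.3, 330.8, 95.2]
ee_rot: [3.139, -0.001, 1.641]
force: [-0.1, 0.9, -1.2]
gripper_width: 0.692
grip_force: 38.5
shift [-1.5  0.1 12.2] turn -0.001 rows>= 1.0
```

```bash
python3 shift.py '[[-0.8,0,4,0,0.3],[-0.8,0,7,0,0.3],[-0.8,0,10,0,0.3],[-0.8,0,12,0,0.3],[-0.8,0,13.5,0,0.3],[-0.8,0,14,0,0.3],[-0.8,0,14,0,0.3]]'
```

```text
clock: 33.0
tcp_pos: [523.5, 330.2, 83.1]
ee_rot: [3.139, -0.0, 1.642]
force: [-6.8, -3.4, 20.1]
gripper_width: 0.693
grip_force: 40.9
```

Seated at 83.1. Release and fetch the third large one.

```bash
python3 shift.py '[[0,0,0,0,1],[0,0,0,0,1],[0,0,0,0,1],[0,0,0,0,1],[0,0,0,0,1],[0,0,0,0,1]]'; python3 shift.py '[[0,0,-20,0,1],[0,0,-60,0,1],[0,0,-100,0,1],[-35,5,-105,0,1],[-75,10,-105,0,1],[-115,10,-105,0,1],[-155,10,-105,0,1],[-195,10,-105,0,1],[-235,10,-105,0,1],[-275,10,-105,0,1]]';python3 shift.py '[[-40,5,0,0,1],[-80,10,0,0,1],[-120,15,0,0,1],[-160,20,0,0,1],[-200,20,0,0,1],[-240,20,0,0,1],[-280,20,0,0,1],[-280,20,0,0,1]]';python3 - <<'E'
from h import *
c=cap('top')
print(mould(c,'big',(592,-304),100))
go(594.5,-304,155,1.642)
E
```

```text
clock: 33.5
tcp_pos: [523.1, 330.0, 79.4]
ee_rot: [-3.141, 0.0, 1.642]
force: [-0.2, 0.0, 0.8]
gripper_width: 1.001
grip_force: 0.0
clock: 34.33
tcp_pos: [552.5, 54.6, 184.8]
ee_rot: [3.141, -0.0, 1.642]
force: [-0.2, -0.4, 0.3]
gripper_width: 1.0
grip_force: 0.0
clock: 35.0
tcp_pos: [592.7, -229.1, 184.4]
ee_rot: [3.141, 0.004, 1.634]
force: [0.1, -0.3, -0.3]
gripper_width: 1.0
grip_force: 0.0
None
shift [-78.4  -3.   29.2] turn -0.006 rows>= 3.0
```

```bash
python3 shift.py '[[-38,-3,0,0,1],[-72,-3,15,0,1],[-75,-3,29,0,1],[-75,-3,29,0,1],[-75,-3,29,0,1],[-75,-3,29,0,1]]';python3 - <<'E'
from h import *
c=cap('wrist','w3.png'); s=probe_bus.state(); print(s['tcp_pos'])
for t in(80,100,120): print(mould(c,'big',(595,-304),t,0,150))
go(*mould(c,'big',(595,-304),100,0,150)[0],25,1.642)
E
```

```text
clock: 35.55
tcp_pos: [595.0, -294.9, 156.2]
ee_rot: [-3.141, -0.001, 1.643]
force: [0.0, 0.3, 0.1]
gripper_width: 1.001
grip_force: 0.0
[ 595.3155307  -294.97705333  156.66853877]
(array([ 594.5, -303.2]), 0.97)
(array([ 594.5, -303.1]), 1.0)
(array([ 594.4, -303.2]), 1.02)
shift [ -8.   -1.5 131.7] turn 0.002 rows>= 4.0
```

```bash
python3 shift.py '[[-7,-1.3,40,0,1],[-7,-1.3,80,0,1],[-7,-1.3,110,0,1],[-7,-1.3,128,0,1],[-7,-1.3,132,0,1],[-7,-1.3,132,0,1],[-7,-1.3,132,0,1]]'; python3 shift.py '[[0,0,0,0,0.3],[0,0,0,0,0.3],[0,0,0,0,0.3],[0,0,0,0,0.3],[0,0,0,0,0.3],[0,0,0,0,0.3],[0,0,0,0,0.3],[0,0,0,0,0.3]]' 35;  python3 shift.py '[[0,0,-20,0,0.3],[0,0,-60,0,0.3],[0,0,-100,0,0.3],[0,0,-140,0,0.3],[0,0,-180,0,0.3],[0,0,-180,0,0.3]]'; python3 - <<'E'
from h import *
go(524,329.5,205,1.642)
E
```

```text
clock: 36.18
tcp_pos: [595.3, -303.5, 25.6]
ee_rot: [3.14, 0.001, 1.643]
force: [-0.1, -0.5, -0.8]
gripper_width: 1.002
grip_force: 0.0
clock: 36.85
tcp_pos: [595.5, -304.3, 26.2]
ee_rot: [3.138, 0.002, 1.642]
force: [-0.1, 0.2, 5.3]
gripper_width: 0.693
grip_force: 38.1
clock: 37.35
tcp_pos: [598.1, -306.2, 214.6]
ee_rot: [3.129, 0.01, 1.642]
force: [1.0, -1.0, 0.3]
gripper_width: 0.694
grip_force: 38.5
shift [639.4 -28.8   3.1] turn -0.0 rows>= 16.0
```

```bash
python3 shift.py '[[40,-10,0,0,0.3],[80,-20,0,0,0.3],[120,-28.8,0,0,0.3],[160,-28.8,0,0,0.3],[200,-28.8,0,0,0.3],[240,-28.8,0,0,0.3],[280,-28.8,0,0,0.3],[320,-28.8,0,0,0.3],[360,-28.8,0,0,0.3],[400,-28.8,0,0,0.3]]'; python3 shift.py '[[40,0,0,0,0.3],[80,0,0,0,0.3],[120,0,0,0,0.3],[160,0,0,0,0.3],[200,0,0,0,0.3],[239,0,0,0,0.3],[239,0,0,0,0.3],[239,0,0,0,0.3],[239,0,0,0,0.3],[239,0,0,0,0.3]]'; python3 - <<'E'
from h import *
go(524,329.5,113,1.642)
E
```

```text
clock: 38.18
tcp_pos: [536.7, 95.2, 204.6]
ee_rot: [3.14, 0.0, 1.642]
force: [1.0, -0.1, -0.9]
gripper_width: 0.694
grip_force: 38.5
clock: 39.02
tcp_pos: [520.1, 330.7, 203.9]
ee_rot: [3.142, 0.0, 1.641]
force: [-0.2, -0.8, -0.7]
gripper_width: 0.692
grip_force: 38.5
shift [-1.4  3.8 90.9] turn -0.001 rows>= 3.0
```

```bash
python3 shift.py '[[-1.4,2.5,40,0,0.3],[-1.4,2.5,70,0,0.3],[-1.4,2.5,82,0,0.3],[-1.4,2.5,88,0,0.3],[-1.4,2.5,90,0,0.3],[-1.4,2.5,90,0,0.3],[-1.4,2.5,90,0,0.3]]'; python3 - <<'E'
from h import *
go(523.6,329.7,103,1.642)
E
```

```text
clock: 39.6
tcp_pos: [523.7, 330.5, 115.3]
ee_rot: [3.139, -0.001, 1.641]
force: [0.2, 0.0, 0.3]
gripper_width: 0.691
grip_force: 38.4
shift [-0.8 -0.2 12.3] turn -0.001 rows>= 1.0
```

```bash
python3 shift.py '[[-0.5,-0.2,4,0,0.3],[-0.5,-0.2,7,0,0.3],[-0.5,-0.2,10,0,0.3],[-0.5,-0.2,12,0,0.3],[-0.5,-0.2,13.5,0,0.3],[-0.5,-0.2,14,0,0.3],[-0.5,-0.2,14,0,0.3]]'
```

```text
clock: 40.18
tcp_pos: [522.7, 330.3, 103.1]
ee_rot: [3.139, -0.0, 1.642]
force: [-6.6, -3.6, 20.0]
gripper_width: 0.695
grip_force: 40.7
```

```bash
python3 shift.py '[[0,0,0,0,1],[0,0,0,0,1],[0,0,0,0,1],[0,0,0,0,1],[0,0,0,0,1],[0,0,0,0,1]]'; python3 shift.py '[[0,0,-20,0,1],[0,0,-60,0,1],[0,0,-95,0,1],[-35,-20,-100,0,0],[-70,-40,-100,0,0],[-105,-50,-100,0,0],[-145,-55,-100,0,0],[-185,-60,-100,0,0],[-225,-60,-100,0,0],[-252,-60,-100,0,0]]';python3 shift.py '[[0,0,0,0,0],[0,0,0,0,0],[0,0,0,0,0]]';python3 - <<'E'
from h import *
c=cap('wrist')['img'];s=cap('side')['img'][110:250,210:350]; t=cap('top')['img'][170:260,140:280]
f=lambda a,w,h:cv2.resize(a,(w,h),interpolation=cv2.INTER_CUBIC)
o=np.zeros((600,800,3),np.uint8); o[:300,:400]=f(c,400,300); o[:400,400:]=f(s,400,400); o[310:567,:400]=f(t,400,257)
cv2.imwrite('pics/chk.png',o[:,:,::-1])
go(490,76,97,1.642)
E
```

```text
clock: 40.68
tcp_pos: [522.3, 330.0, 99.4]
ee_rot: [-3.141, 0.0, 1.642]
force: [-0.5, 0.1, 0.3]
gripper_width: 1.0
grip_force: 0.0
clock: 41.52
tcp_pos: [480.0, 71.6, 199.9]
ee_rot: [3.141, 0.001, 1.64]
force: [1.1, 0.8, -0.3]
gripper_width: 0.01
grip_force: 0.0
clock: 41.77
tcp_pos: [480.4, 74.7, 199.7]
ee_rot: [-3.142, -0.0, 1.641]
force: [0.5, -0.5, -0.2]
gripper_width: -0.004
grip_force: 0.0
shift [ -0.3   9.7 102.6] turn 0.002 rows>= 3.0
```

View pics/chk.png

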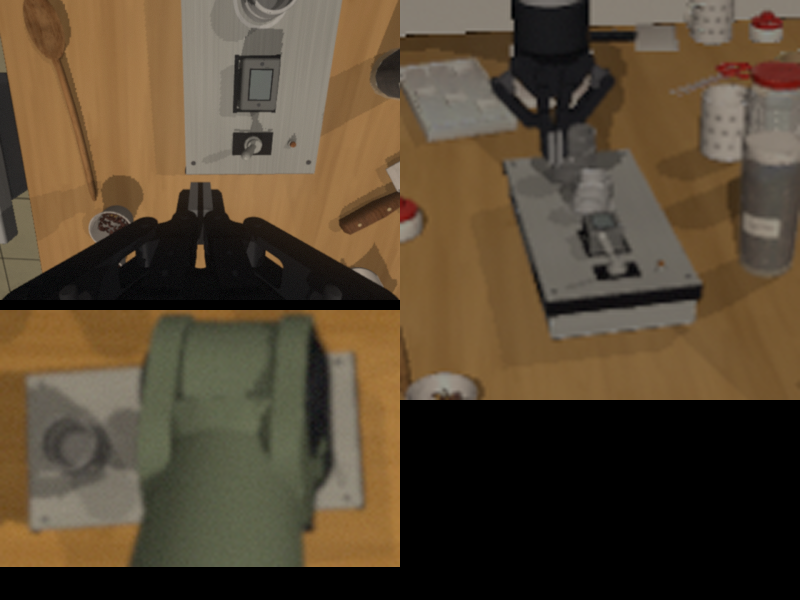

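```bash
python3 shift.py '[[0,6,40,0,0],[0,6,80,0,0],[0,6,100,0,0],[0,6,102,0,0],[0,6,102,0,0]]';python3 shift.py '[[0,10,0,0,0],[0,18,0,0,0],[0,24,0,0,0],[0,29,0,0,0],[0,33,0,0,0],[0,37,0,0,0],[0,41,0,0,0],[0,45,0,0,0],[0,45,0,0,0]]'
```

```text
clock: 42.33
tcp_pos: [485.2, 75.7, 96.8]
ee_rot: [-3.138, -0.0, 1.643]
force: [0.2, -0.7, 1.6]
gripper_width: -0.002
grip_force: 0.0
clock: 43.08
tcp_pos: [532.8, 78.2, 98.2]
ee_rot: [3.14, 0.0, 1.642]
force: [-0.4, -0.3, 0.1]
gripper_width: -0.001
grip_force: 0.1
```

```bash
for i in 1 2; do :; done; python3 shift.py '[[0,2,0,0,0],[0,4,0,0,0],[0,4,0,0,0]]'; python3 shift.py '[[0,2,0,0,0],[0,4,0,0,0],[0,4,0,0,0]]'; python3 - <<'E'
from h import *
s=cap('side')['img'][150:250,240:340]; c=cap('wrist')['img']
o=np.hstack([cv2.resize(s,(400,400),interpolation=cv2.INTER_CUBIC),cv2.resize(c,(400,300))[:].repeat(1,0) if 0 else np.vstack([cv2.resize(c,(400,300)),np.zeros((100,400,3),np.uint8)])])
cv2.imwrite('pics/tg.png',o[:,:,::-1])
E
```

```text
clock: 43.33
tcp_pos: [535.5, 78.3, 97.6]
ee_rot: [-3.142, -0.0, 1.642]
force: [-0.7, 0.5, 0.8]
gripper_width: -0.002
grip_force: 0.3
clock: 43.58
tcp_pos: [539.4, 78.6, 97.6]
ee_rot: [-3.141, -0.0, 1.642]
force: [-1.2, -0.2, -0.4]
gripper_width: -0.004
grip_force: 0.4
```

View pics/tg.png

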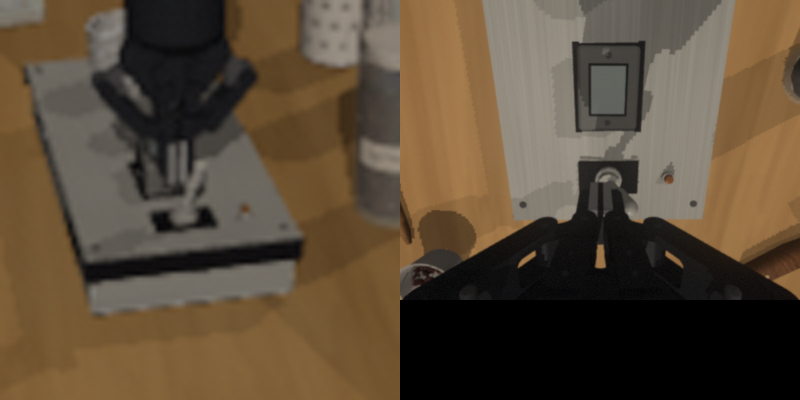

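```bash
python3 shift.py '[[0,2,0,0,0],[0,3,0,0,0],[0,3,0,0,0]]'; python3 shift.py '[[0,2,0,0,0],[0,3,0,0,0],[0,3,0,0,0]]'
```

```text
clock: 43.93
tcp_pos: [542.4, 78.8, 97.7]
ee_rot: [-3.142, 0.0, 1.642]
force: [-0.7, 0.5, -0.2]
gripper_width: 0.004
grip_force: 0.5
clock: 44.18
tcp_pos: [544.5, 79.0, 97.6]
ee_rot: [-3.14, 0.0, 1.642]
force: [-4.8, -1.2, 0.7]
gripper_width: 0.001
grip_force: 2.1
```

```bash
python3 shift.py '[[0,2,0,0,0],[0,3,0,0,0],[0,3,0,0,0]]'
```

```text
clock: 44.43
tcp_pos: [544.9, 79.1, 97.3]
ee_rot: [-3.135, 0.0, 1.642]
force: [-10.6, -1.9, 6.3]
gripper_width: -0.003
grip_force: 6.3
```

```bash
python3 shift.py '[[0,-15,0,0,0],[0,-40,0,0,0],[0,-40,-40,0,0],[0,-40,-80,0,0],[-40,-40,-110,0,0],[-80,-40,-110,0,0],[-120,-40,-110,0,0],[-160,-40,-110,0,0],[-200,-40,-110,0,0],[-240,-40,-110,0,0]]'; python3 shift.py '[[-40,0,0,0,0],[-80,0,0,0,0],[-80,0,0,0,0],[-80,0,0,0,0]]'; python3 - <<'E'
from h import *
c=cap('side');s=c['img'][120:260,220:360]; t=cap('top')['img'][130:310,140:440]
f=lambda a,w,h:cv2.resize(a,(w,h),interpolation=cv2.INTER_CUBIC)
o=np.zeros((600,800,3),np.uint8); o[:400,:400]=f(s,400,400); o[:240,400:]=f(t,400,240); o[250:570,400:]=f(t[40:130,:115],400,320)
cv2.imwrite('pics/fin.png',o[:,:,::-1])
b=proj(c,[[523.5,331,122],[532.4,235.3,102]]); print((b-[220,120])*400/140)
E
```

```text
clock: 45.27
tcp_pos: [526.5, -165.6, 208.7]
ee_rot: [3.138, 0.002, 1.642]
force: [0.3, 0.8, 0.5]
gripper_width: 0.003
grip_force: 0.0
clock: 45.6
tcp_pos: [531.7, -245.5, 207.8]
ee_rot: [3.14, 0.001, 1.638]
force: [-0.1, -0.4, -1.1]
gripper_width: 0.001
grip_force: 0.0
[[141.09358405 101.34857291]
 [156.78154089 147.81165568]]
```

View pics/fin.png

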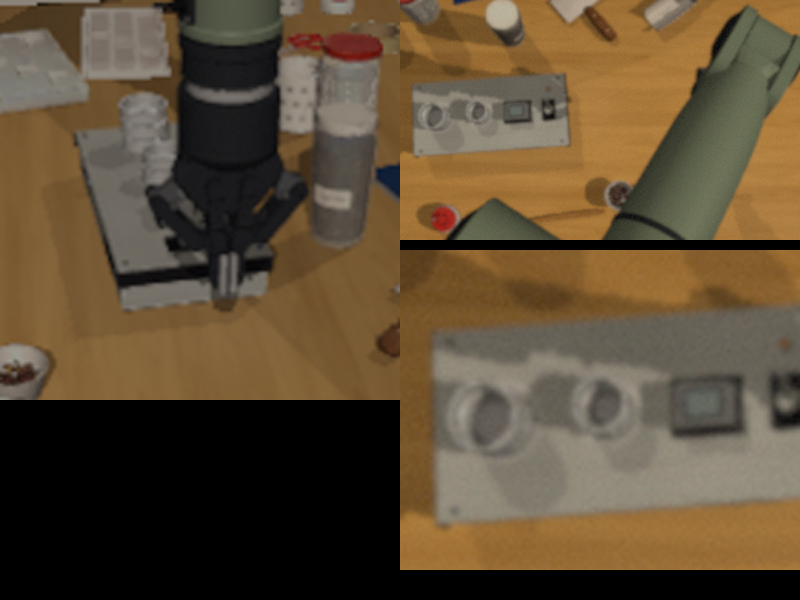

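```bash
python3 - <<'E'
from h import *
a=cv2.imread('pics/top0.png',0).astype(int); c=cap('top'); b=cv2.cvtColor(c['img'],cv2.COLOR_RGB2GRAY).astype(int)
for n,x in(('off',526.7),('mid',544),('on',562)): 
  u,v=proj(c,[x,76,108])[0].round().astype(int); print(n,u,v,a[v,u-3:u+4],b[v,u-3:u+4])
print(a[203:222:2,246:258]);print(b[203:222:2,246:258])
E
```

```text
off 249 216 [ 93  60  55  81 103 106  79] [98 62 28 35 37 39 31]
mid 249 210 [ 74  66  85 113 128 128 126] [68 57 69 74 75 72 74]
on 249 205 [85 65 60 56 52 50 46] [71 55 61 71 67 59 37]
[[131 127 126 123 123 123 121 123 120 125 130 132]
 [ 85  65  60  56  52  50  46  51  56  78 110 131]
 [ 71  39  29  36  46  46  40  35  43  70 105 127]
 [ 71  53  71  98 115 116 111  94  74  74 103 127]
 [ 75  66  86 101 109 115 125 127 112  89 100 126]
 [ 87  64  70  83  96 103 114 114 101  76  98 121]
 [ 94  63  66  94 122 121  98  72  50  57  93 124]
 [ 98  60  40  57  73  70  50  27  29  49  92 122]
 [106  77  55  48  49  54  57  62  69  77 100 129]
 [134 129 121 121 119 126 126 127 124 126 124 132]]
[[ 93  93  90  93  90  86  87  88  86  87  90  96]
 [ 71  55  61  71  67  59  37  33  37  55  76  92]
 [ 60  35  46  54  60  55  40  25  28  49  72  97]
 [ 68  45  53  60  67  64  68  60  53  59  91 118]
 [ 74  65  85  95  95  85  82  82  74  74  93 118]
 [ 82  73  86 112 125 114  97  78  59  53  68  91]
 [ 93  58  47  63  70  67  55  44  28  38  64  87]
 [ 98  57  34  18  24  23  10  17  16  30  57  78]
 [109  75  53  50  48  51  54  60  70  72  85 101]
 [135 131 124 121 122 123 124 129 133 135 137 136]]
```

The lever moved off the "off" side to "on"; hand in.

```bash
python3 -c "
from bench import env, camrig, workorder, probe_bus
print(workorder.job_done())"
```

```text
the job is handed in; nothing more can be done
None
```

I handed the job in at about 46 s: three large moulds are stacked in the wide well, two small ones in the narrow well, the control block is home in its socket, and the toggle was flipped last, right to its stop; the hand-in returned no verdict.

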